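# Index the length stop: lift its drop latch over the striker and cam it tight

### The arm

A 6-joint arm with a two-finger parallel gripper is mounted at the origin on the work surface. World frame = base frame: x ahead of the robot, y to its left, z up, the work surface at z = 0. Lengths are in m, angles in degrees, forces in N, time in s.
With the tool pointing down it reaches from about 0.325 to 0.75 m from the base axis. Payload 7.6 kg.
Tool frame: the origin (TCP) lies at the very end of the fingers, on their centre line; the grasp point (between the pads) lies 19 mm behind it (bot.grip_point_offset is the distance from the TCP to the grasp point, in m); z points along the fingers, y is the line along which they close (so a half turn about z gives the same grasp; the last joint's range is limited). The gripper opens to 85 mm and grips with 20 to 120 N. Pads are 22 mm wide; open, the fingers measure 114 mm over their backs; the gripper's body (76 mm by 85 mm) begins 54 mm behind the grasp point. The pads swing forward as they close: fully open they stand 13 mm farther back than shut.
Start: joints at [66.446, 2.991, 80.254, -0, 96.75, -4.028], TCP at [0.175, 0.495, 0.231] pointing down, gripper open.
Joint ranges: [-166.34, 166.34], [-52.06, 124.39], [6.96, 135.62], [-60.46, 240.46], [14.63, 156.25], [-167.68, 167.68]. Speed limits (degrees/s): [147.25, 147.25, 172.46, 180, 180, 180].

### API

Orientations are given as [roll, pitch, yaw] about the fixed x, y, z axes, in that order (R = Rz(yaw) Ry(pitch) Rx(roll)).
In Python, from cell import bot gives the robot as it stands.
- The arm moves only by the shell command python3 -m crank 'ROWS' [FORCE]. ROWS is JSON, a list that holds one entry, the list of rows, each a list of 7 numbers: the opening, from 0 (shut) to 1 (fully open), then the shift along the tool's x, y, z in m, then the turn, a rotation vector about the tool's x, y, z in rad. In form: [[[fingers, dx, dy, dz, ax, ay, az], ...]]. A call has exactly 10 rows; each row is the pose to reach, as a shift and turn from the pose commanded when the call began, along the tool's axes at that moment; what a row does not reach only later rows make up. A row lasts 1/8 s, in which the tool goes at most 62.5 mm and 10.7 degrees, less where a joint would pass 70% of its speed; a pose out of reach is approached as far as the arm can. A call with a gripper value outside its range is refused whole. The fingers move at their own pace and stop on an object; FORCE is the grip in N (left out, the last holds). Time passes only in rows, so rows that repeat a pose let the fingers close, or fill a call up. It gives the time, the measured TCP pose, the force, the opening and the grip force at its end, in the units of the state.
- bot.state(): the state, without advancing time (a new reading comes with each control period).
- bot.snapshot(name): name is "scene" or "top"; returns (picture, depth): 420x560x3 uint8, red, green, blue; 420x560 float32, m along the optical axis (not along the pixel's ray), 0 where there is no reading.
- bot.camera_model(name): a dict with "fovy" (degrees; the focal length in pixels is half the picture's height over the tangent of half this angle, whatever the lens; pixels are square), "cx", "cy" (the principal point, pixels), "k1" (the pictures are not rectified: a ray, as slopes to the right and down, at radius r is drawn at 1 + k1 r^2 times it, then the intrinsics apply), "rvec" (rotation vector, rad) and "tvec" (3), from world to camera coordinates, as OpenCV has them. Camera axes: x right, y down, z forward; pixel columns grow to the right and rows downward; lengths in m; the calibration is good to about 2 mm. A picture is of the moment at which its call begins. camera_model takes no time and is no camera call.
- bot.hand_in(): hands the job in; it is judged then, once.
Trained networks look in the newest picture that a camera, given by its name, has taken for a name from the list of things; names that differ only in an ending like _2 or _b are one class to them, and where a whole thing is asked for, a point or a joint stands for the part that bears it (a point fixed in the world has none). Each returns a list of dicts, best first, with "score" (0 to 1); they miss things now and then, are a little off and sometimes report something else, mostly with a low value. They report only what shows in the picture. A call takes as long as a camera call.
- bot.find_in(camera, query): "position" ([x, y, z] in m, in world coordinates, good to about 4 mm: the middle of the surface that is visible of it).
- bot.masks_of(camera, query): "region" (420x560 bool, what is visible of it).
- bot.landmark_of(camera, query): "position" ([x, y, z] in m, in world coordinates, good to about 4 mm: a listed point, or the origin of a listed thing).
The state is a dict: "time_s": time; "qpos": joint angles; "qd": joint speeds; "joint_efforts": joint torques, N m; "tool_pos": TCP position; "eef_rot": TCP orientation; "contact_force": force on the tool from outside, world axes, zero at the start; "wrist_torque": the same for the moment, N m; "width": finger opening in m; "gripper_force": force on a finger pad.
Only numpy, scipy, OpenCV 4.12 (cv2) and the standard library are available. Lean on these libraries where they do the work, as an engineer would, in place of code of your own. Each camera call takes 0.05 s, during which the arm holds its last target. There are 200 camera calls.

### The job

Set the length stop for the next run of frame sides: lift the stop's drop latch by its black knob, run the stop along the fence to the index block and gently into the rubber buffer, and let the latch drop into the catch so that its tooth holds behind the striker. Then throw the red cam lever down to lock the stop, and let go. Do not ram the index block or disturb the tools lying about.

Things in the scene. Friction and masses are not known exactly. Their poses are not given: they have to be found in the camera images.
- rail: Fixed aluminium fence rail, 620 long (its y), 40 wide (its x), top 50 above the cart, yellow scale on top. Origin: centre of its underside; z up. The stop slides on it along its y. Its foot is 76 wide.
- index: Aluminium clamp fixed on the rail top, farther along the rail's +y than the stop; axes as the rail's, origin on the rail top. It carries the dark steel striker block, 36 x 50 (y), top 28.5 above the rail top, centred on the origin give or take 12 along y: a micro-adjust screw, set anew each job and not in these readings, so find it by feel.
- striker_nominal (a point): Where the striker (the block's brass-edged far face, 25 beyond its middle, top edge) would be with the micro-adjust centred. The true one is up to 12 either way along the rail's y. Behind it is the catch pocket between cheeks 39 high. The block's near end carries a rubber buffer, 16 thick, tip 61 before the striker, 2 N per mm, bottoms after 5.
- stop (a joint): Slide of the grey length stop along the rail's +y, m; about 1.5 N of drag. Stop origin: rail top, this far along the rail's y from the rail's middle. Saddle 60 x 110, from y -70 to +40 of that; the nose at +40 meets the buffer. A finger reaches 76 out on the rail's -x side.
- nose (a point): Flat upright nose plate of the stop, 30 wide, 26 high, that meets the buffer. This point: middle of its front face, 40 ahead of the stop's origin (rail's +y), 15 above the rail top.
- latch (a joint): Tilt of the steel latch bar about its pivot pin, rad: 0 level (rests there, falls by its own weight, 150 g), grows as the nose lifts. Bar 12 wide, 142 long, tooth with square faces hanging 14 below it at the nose. About 0.11 just clears the top of the block.
- cam (a joint): Red cam lever on the stop's top, rad: 0 upright, grows as it is thrown towards the rail's -y (away from the index block), 1.5 fully down and locked. Light up to 0.55; then the eccentric bites on the rail, up to about 7 N at the tip near 1.0, and springs back if let go before about 1.4; past that it snaps over and stays.
- latch_knob (a point): Centre of the black ball knob, 24 across, on the latch bar, to be pinched from above; bar level: 121 above the cart, 32 above the bar's top. 90 from the pivot along the rail's +y and 37 above it (bar level).
- latch_tooth (a point): Lower edge of the tooth's back face, the face that bears on the striker; 118 from the pivot along the bar, 18 below it. Tooth 10 thick. It drops once this is past the striker face; the nose then has the buffer squeezed 3 (6 N), with 2 more before it bottoms.
- latch_pivot (a point): Pivot pin of the latch bar on the stop, axis along the rail's x; 34 above the rail top, 20 behind the stop's origin (rail's -y).
- cam_tip (a point): Middle of the red lever's paddle (22 wide, 11 thick, 26 long), 72 from the pin along the lever and 12 to the lever's upper side; when the lever is upright that is towards the rail's +y, when down it is up.
- cam_pin (a point): Pin of the cam lever, axis along the rail's x; 14 above the rail top, 50 behind the stop's origin (rail's -y).

How it is judged:
By the outcome, as a careful person would: the job done as asked, in the order asked, and still so for the second after the job is handed in, with the robot touching nothing.
It also fails if it takes over 64 s, if anything falls off the work surface, if the arm or the gripper's body presses on something with over 40 N, if the wrist force passes 120 N, or if a joint passes its speed limit or range.

## Working session

There is one attempt and no reset: what is moved stays moved. The work goes in short steps, Python scripts to look and compute and a shell command to move; the robot and the scene stay as the last step left them, time stands still between calls to the robot, and variables do not carry over. Pictures are saved under pics/ and viewed, at most 10 in all, crops included, and the job is handed in when it is done.

```bash
mkdir -p pics; ls; python3 - <<'E'
from cell import bot
import cv2,numpy as np
for c in("scene","top"):
    p,d=bot.snapshot(c); cv2.imwrite(f"pics/{c}0.png",p[:,:,::-1])
    for q in("rail","index","striker_nominal","nose","latch_knob","latch_tooth","latch_pivot","cam_tip","cam_pin","stop"):
        try: r=bot.landmark_of(c,q)
        except Exception as e: print(q,e);continue
        print(c,q,[(np.round(x["position"],4).tolist(),round(x["score"],2)) for x in r[:2]])
s=bot.state();print(s)
E
```

```text
pics
scene rail [([0.5268, -0.064, -0.001], 0.72)]
scene index []
scene striker_nominal [([0.5883, 0.1007, 0.0796], 0.93), ([0.5331, -0.0474, 0.0633], 0.65)]
scene nose [([0.5155, -0.1045, 0.064], 0.56), ([0.5785, 0.0753, 0.0516], 0.28)]
scene latch_knob [([0.5249, -0.0715, 0.1208], 0.75), ([0.5272, -0.068, -0.0017], 0.25)]
scene latch_tooth [([0.5334, -0.0484, 0.0644], 0.94)]
scene latch_pivot [([0.4964, -0.1635, 0.0785], 0.77)]
scene cam_tip [([0.4847, -0.1836, 0.1398], 0.59)]
scene cam_pin [([0.4811, -0.1905, 0.0607], 0.63), ([0.4964, -0.1615, 0.0791], 0.55)]
stop it knows: cam_pin, cam_tip, index, latch_knob, latch_pivot, latch_tooth, nose, rail, striker_nominal
top rail [([0.5284, -0.0686, -0.0005], 0.68), ([0.5717, 0.0736, 0.0489], 0.62)]
top index [([0.5698, 0.0727, 0.05], 0.75)]
top striker_nominal [([0.5899, 0.0983, 0.0765], 0.86)]
top nose [([0.5156, -0.0987, 0.0647], 0.92), ([0.5911, 0.1005, 0.0779], 0.24)]
top latch_knob [([0.5225, -0.0694, 0.1202], 0.79)]
top latch_tooth [([0.5311, -0.0494, 0.0652], 0.61)]
top latch_pivot [([0.4922, -0.1569, 0.0846], 0.69)]
top cam_tip [
[... 172 characters left out ...]
triker_nominal
{'time_s': 1.0, 'qpos': array([ 6.64457761e+01,  2.99095362e+00,  8.02534241e+01,  6.95318977e-04,
        9.67516982e+01, -4.02949232e+00]), 'qd': array([-0.07808447,  0.00635556, -0.01902227,  0.01684086,  0.00508666,
        0.11893029]), 'joint_efforts': array([ 1.49746847e-03, -3.81516695e+01, -3.60341656e+01,  9.19974923e-05,
       -2.61991418e-04, -1.07823885e-05]), 'tool_pos': array([0.17545698, 0.49482827, 0.23132912]), 'eef_rot': array([ 1.79996037e+02, -4.13035973e-04,  1.60475350e+02]), 'contact_force': array([ 0.22337684, -0.10854789,  0.28828741]), 'wrist_torque': array([ 0.06142612, -0.04962145,  0.01474769]), 'gripper_force': 0.0, 'width': 0.08544119264199143}
```

View pics/scene0.png

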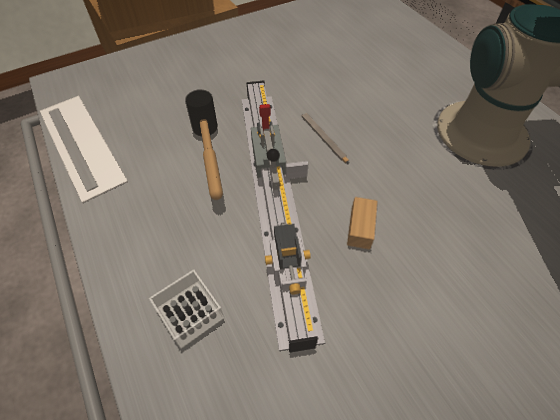

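View pics/top0.png

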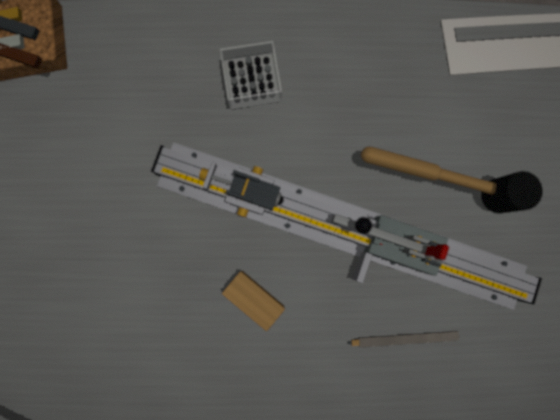

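```bash
python3 - <<'E'
import numpy as np
# least-squares fit: world = c + R(yaw)*local (rail-centred), unknown stop slide s
from scipy.optimize import least_squares
ix=[((.5698,.0727),None,0),((.5899,.0983),None,25),((.5883,.1007),None,25)]
st=[((.5155,-.1045),40),((.5156,-.0987),40),((.5249,-.0715),70),((.5225,-.0694),70),((.5334,-.0484),98),((.5311,-.0494),98),((.4964,-.1635),-20),((.4922,-.1569),-20),((.4847,-.1836),-38),((.4884,-.18),-38),((.4811,-.1905),-50),((.4846,-.1914),-50)]
ra=[(.5268,-.064),(.5284,-.0686)]
def f(p):
    x,y,a,s,k=p;u=np.array([-np.sin(a),np.cos(a)]);c=np.array([x,y]);r=[]
    for w,l in st:r+=list(c+u*(s+l/1e3)-w)
    for w,_,l in ix:r+=list(c+u*(k+l/1e3)-w)
    for w in ra:r+=list(c-w)
    return np.array(r)*1e3
o=least_squares(f,[.52,-.06,-.3,-.07,.15],loss="soft_l1",f_scale=4)
print(o.x,np.degrees(o.x[2]),f(o.x).round(1).reshape(-1,2).tolist())
x,y,a,s,k=o.x;u=np.array([-np.sin(a),np.cos(a)])
for n,l in(("nose",s+.04),("knob",s+.07),("tip",s-.038),("pin",s-.05),("idx",k)):print(n,(np.array([x,y])+u*l).round(4))
E
```

```text
[ 0.52738075 -0.06618671 -0.34330769 -0.08009024  0.14993377] -19.67008194077618 [[-1.6, 0.6], [-1.7, -5.2], [-0.9, -4.2], [1.5, -6.3], [0.0, -0.9], [2.3, 0.1], [-2.7, 3.1], [1.5, -3.5], [2.9, 6.2], [-0.8, 2.6], [2.5, 1.8], [-1.0, 2.7], [8.0, 2.3], [-3.6, 0.2], [-2.0, -2.2], [0.6, -2.2], [-1.0, 2.4]]
nose [ 0.5139 -0.1039]
knob [ 0.524  -0.0757]
tip [ 0.4876 -0.1774]
pin [ 0.4836 -0.1887]
idx [0.5778 0.075 ]
```

The scene picture shows the stop at about px (268,150), with the knob at (273,155), the red lever at (265,115) and the index block at (288,245). The top picture shows the knob at (364,226), the lever at (437,252) and the striker block at (253,190). The tool's y axis already lies along the rail's +y.

```bash
cat > h.py <<'E'
from cell import bot
import numpy as np,cv2
from scipy.spatial.transform import Rotation as Ro
def pts(cam,mask,d):
    m=bot.camera_model(cam);f=d.shape[0]/2/np.tan(np.radians(m["fovy"])/2)
    v,u=np.nonzero(mask&(d>0));K=np.array([[f,0,m["cx"]],[0,f,m["cy"]],[0,0,1]])
    n=cv2.undistortPoints(np.c_[u,v].astype(float)[:,None],K,np.array([m["k1"],0,0,0.]))[:,0]
    P=np.c_[n,np.ones(len(n))]*d[v,u][:,None]
    return (P-np.ravel(m["tvec"]))@cv2.Rodrigues(np.array(m["rvec"],float))[0]
def rel(p,s=None):
    s=s or bot.state();R=Ro.from_euler("xyz",s["eef_rot"],degrees=True).as_matrix()
    return R.T@(np.array(p)-s["tool_pos"])
E
python3 - <<'E'
from h import *
from scipy.optimize import least_squares
for c in("top","scene"):
    p,d=bot.snapshot(c)
    for q in("latch_knob","rail"):
        r=bot.masks_of(c,q)
        if not r: print(c,q,"none");continue
        P=pts(c,r[0]["region"],d)
        if q=="rail":
            P=P[(abs(P[:,2]-.05)<.004)];C=P[:,:2].mean(0);w=np.linalg.svd(P[:,:2]-C,full_matrices=False)[2][0];print(c,"rail top",len(P),C.round(4),np.degrees(np.arctan2(-w[0],w[1]))%180)
        else:
            P=P[P[:,2]>.108]
            o=least_squares(lambda x:np.linalg.norm(P-x,axis=1)-.012,P.mean(0)-[0,0,.006],loss="soft_l1",f_scale=.001)
            print(c,"knob",len(P),o.x.round(4),rel(o.x).round(4))
E
```

```text
top knob 232 [ 0.5248 -0.0741  0.121 ] [-0.5194 -0.4195  0.1102]
top rail top 6445 [ 0.5193 -0.0815] 160.1783274413004
scene knob 136 [ 0.523  -0.075   0.1206] [-0.518  -0.4209  0.1107]
scene rail top 1 [ 0.517  -0.1007] 90.0
```

```bash
python3 -m crank '[[[1,-0.05,-0.04,0,0,0,0],[1,-0.10,-0.08,0,0,0,0],[1,-0.14,-0.115,0,0,0,0],[1,-0.18,-0.15,0,0,0,0],[1,-0.22,-0.18,0,0,0,0],[1,-0.26,-0.21,0,0,0,0],[1,-0.30,-0.24,0,0,0,0],[1,-0.34,-0.275,0,0,0,0],[1,-0.38,-0.31,0,0,0,0],[1,-0.42,-0.34,0,0,0,0]]]' 25
```

```text
time_s: 2.55
tool_pos: [0.4583, 0.0322, 0.2316]
eef_rot: [180.0, 0.0, 160.4]
contact_force: [1.0, 1.0, -0.3]
width: 0.0851
gripper_force: 0.0
```

```bash
python3 -m crank '[[[1,-0.04,-0.032,0,0,0,0],[1,-0.075,-0.06,0,0,0,0],[1,-0.099,-0.080,0.01,0,0,0],[1,-0.099,-0.080,0.04,0,0,0],[1,-0.099,-0.080,0.07,0,0,0],[1,-0.099,-0.080,0.10,0,0,0],[1,-0.099,-0.080,0.12,0,0,0],[1,-0.099,-0.080,0.129,0,0,0],[0.6,-0.099,-0.080,0.129,0,0,0],[0.45,-0.099,-0.080,0.129,0,0,0]]]' 25
python3 -c "
from h import *;print(rel([.524,-.0745,.102]))"
```

```text
time_s: 3.8
tool_pos: [0.5249, -0.0746, 0.1035]
eef_rot: [180.0, 0.1, 160.5]
contact_force: [-0.2, -0.0, 0.2]
width: 0.0517
gripper_force: 0.0
[ 0.00083476 -0.00021635  0.00146567]
```

Positioned over the knob, so close on it.

```bash
python3 -m crank '[[[0.4,0,0,0,0,0,0],[0.35,0,0,0,0,0,0],[0.3,0,0,0,0,0,0],[0.2,0,0,0,0,0,0],[0.1,0,0,0,0,0,0],[0,0,0,0,0,0,0],[0,0,0,0,0,0,0],[0,0,0,0,0,0,0],[0,0,0,0,0,0,0],[0,0,0,0,0,0,0]]]' 30
python3 - <<'E'
from h import *
p,d=bot.snapshot("scene");cv2.imwrite("pics/grip.png",cv2.resize(p[80:240,180:400,::-1],None,fx=3.5,fy=3.5))
E
```

```text
time_s: 5.05
tool_pos: [0.5243, -0.0745, 0.1025]
eef_rot: [180.0, 0.0, 160.5]
contact_force: [-1.3, -0.1, 4.9]
width: 0.0218
gripper_force: 29.5
```

View pics/grip.png

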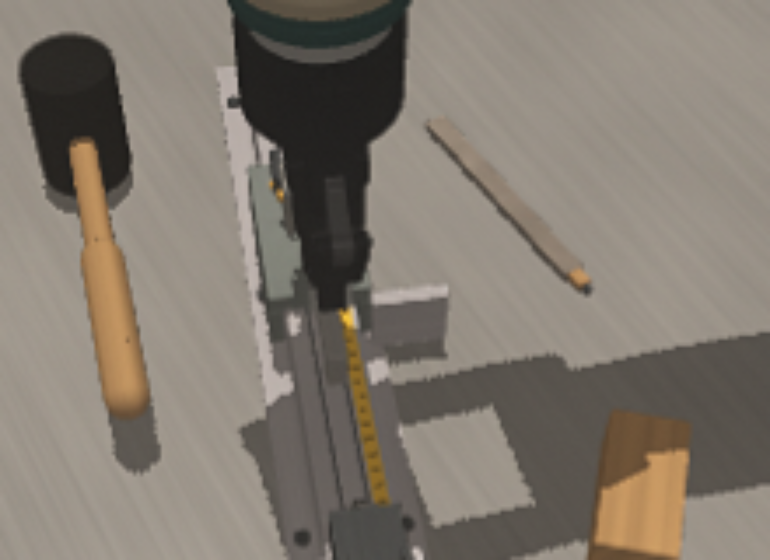

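The fingers hold the knob, seen at about (330,290) in the crop. Lift the latch and run most of the way.

```bash
python3 -m crank '[[[0,0,-0.001,-0.003,0,0,0],[0,0,-0.003,-0.007,0,0,0],[0,0,-0.005,-0.011,0,0,0],[0,0,-0.0075,-0.015,0,0,0],[0,0,-0.0075,-0.015,0,0,0],[0,0,-0.0025,-0.015,0,0,0],[0,0,0.005,-0.015,0,0,0],[0,0,0.012,-0.015,0,0,0],[0,0,0.016,-0.015,0,0,0],[0,0,0.016,-0.015,0,0,0]]]' 35
python3 - <<'E'
from h import *
p,d=bot.snapshot("scene");cv2.imwrite("pics/lift.png",cv2.resize(p[80:260,180:400,::-1],None,fx=3.3,fy=3.3))
r=bot.landmark_of("scene","latch_tooth");print([(x["position"],x["score"]) for x in r[:2]])
E
```

```text
time_s: 6.35
tool_pos: [0.5299, -0.0586, 0.1174]
eef_rot: [179.9, 0.0, 160.5]
contact_force: [1.4, 1.0, -1.3]
width: 0.0218
gripper_force: 34.8
[([0.5406, -0.0236, 0.0816], 0.66)]
```

View pics/lift.png

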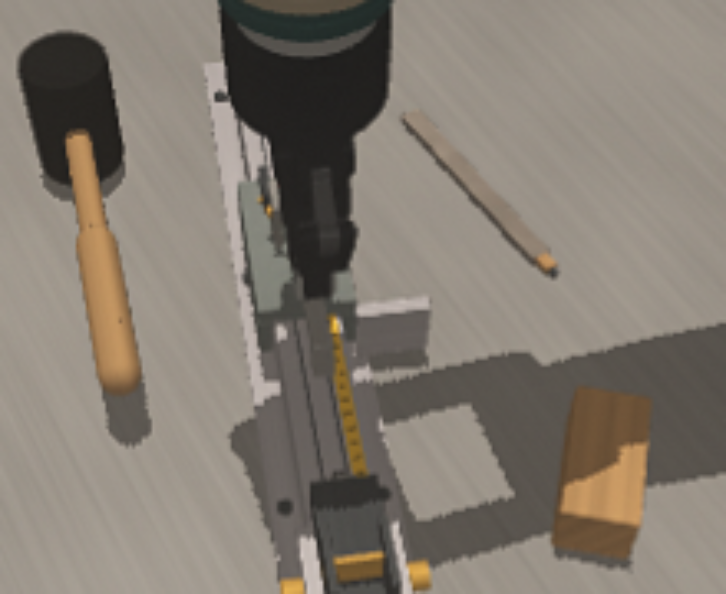

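The latch is lifted, with the bar nose near (318,320), and the stop follows. Run it to just short of the buffer.

```bash
python3 -m crank '[[[0,0,0.006,0,0,0,0],[0,0,0.020,0,0,0,0],[0,0,0.036,0,0,0,0],[0,0,0.052,0,0,0,0],[0,0,0.068,0,0,0,0],[0,-0.0005,0.083,0,0,0,0],[0,-0.0005,0.095,0,0,0,0],[0,-0.0005,0.103,0,0,0,0],[0,-0.0005,0.108,0,0,0,0],[0,-0.0005,0.108,0,0,0,0]]]'
python3 -m crank '[[[0,0,0.0005,0,0,0,0],[0,0,0.001,0,0,0,0],[0,0,0.0015,0,0,0,0],[0,0,0.002,0,0,0,0],[0,0,0.0025,0,0,0,0],[0,0,0.003,0,0,0,0],[0,0,0.0035,0,0,0,0],[0,0,0.004,0,0,0,0],[0,0,0.004,0,0,0,0],[0,0,0.004,0,0,0,0]]]'
```

```text
time_s: 7.7
tool_pos: [0.5663, 0.0428, 0.1175]
eef_rot: [179.9, 0.0, 160.5]
contact_force: [2.2, 0.8, -0.4]
width: 0.0217
gripper_force: 34.9
time_s: 8.95
tool_pos: [0.5675, 0.0461, 0.1173]
eef_rot: [180.0, -0.0, 160.5]
contact_force: [0.9, -2.4, -1.9]
width: 0.0217
gripper_force: 34.8
```

```bash
python3 -m crank '[[[0,0,0.0005,0,0,0,0],[0,0,0.001,0,0,0,0],[0,0,0.0015,0,0,0,0],[0,0,0.002,0,0,0,0],[0,0,0.0025,0,0,0,0],[0,0,0.003,0,0,0,0],[0,0,0.0035,0,0,0,0],[0,0,0.004,0,0,0,0],[0,0,0.004,0,0,0,0],[0,0,0.004,0,0,0,0]]]'
```

```text
time_s: 10.2
tool_pos: [0.5688, 0.0498, 0.1173]
eef_rot: [180.0, -0.0, 160.5]
contact_force: [1.6, -1.2, -2.2]
width: 0.0218
gripper_force: 34.8
```

```bash
python3 -c "
from h import *
for c in('scene','top'):
    bot.snapshot(c)
    for q in('nose','latch_tooth'):print(c,q,[(np.array(x['position']).round(4).tolist(),round(float(np.dot(x['position'][:2],[.3387,.9409])),4),round(x['score'],2)) for x in bot.landmark_of(c,q)[:1]])"
```

```text
scene nose [([0.5623, 0.0252, 0.066], 0.2142, 0.97)]
scene latch_tooth [([0.5796, 0.0854, 0.0833], 0.2767, 0.74)]
top nose [([0.5623, 0.0283, 0.0622], 0.2171, 0.88)]
top latch_tooth []
```

```bash
M='x'; python3 -m crank '[[[0,0,0.0005,0,0,0,0],[0,0,0.001,0,0,0,0],[0,0,0.0015,0,0,0,0],[0,0,0.002,0,0,0,0],[0,0,0.0025,0,0,0,0],[0,0,0.003,0,0,0,0],[0,0,0.0035,0,0,0,0],[0,0,0.004,0,0,0,0],[0,0,0.004,0,0,0,0],[0,0,0.004,0,0,0,0]]]'
```

```text
time_s: 11.75
tool_pos: [0.5702, 0.0536, 0.1173]
eef_rot: [180.0, 0.0, 160.5]
contact_force: [2.2, -1.3, -2.3]
width: 0.0218
gripper_force: 34.8
```

```bash
python3 -m crank '[[[0,0,0.0005,0,0,0,0],[0,0,0.001,0,0,0,0],[0,0,0.0015,0,0,0,0],[0,0,0.002,0,0,0,0],[0,0,0.0025,0,0,0,0],[0,0,0.003,0,0,0,0],[0,0,0.0035,0,0,0,0],[0,0,0.004,0,0,0,0],[0,0,0.004,0,0,0,0],[0,0,0.004,0,0,0,0]]]'
```

```text
time_s: 13.0
tool_pos: [0.5714, 0.057, 0.1171]
eef_rot: [-180.0, -0.0, 160.5]
contact_force: [2.0, -5.3, -2.7]
width: 0.0215
gripper_force: 34.7
```

The force along the rail has risen, so the nose seems to be on the buffer. Check with another 1 mm.

```bash
python3 -m crank '[[[0,0,0.0002,0,0,0,0],[0,0,0.0004,0,0,0,0],[0,0,0.0006,0,0,0,0],[0,0,0.0008,0,0,0,0],[0,0,0.001,0,0,0,0],[0,0,0.001,0,0,0,0],[0,0,0.001,0,0,0,0],[0,0,0.001,0,0,0,0],[0,0,0.001,0,0,0,0],[0,0,0.001,0,0,0,0]]]'
```

```text
time_s: 14.25
tool_pos: [0.5716, 0.0577, 0.1169]
eef_rot: [-179.9, -0.0, 160.4]
contact_force: [1.2, -5.8, -4.0]
width: 0.022
gripper_force: 34.7
```

```bash
python3 -m crank '[[[0,0,0.0003,0,0,0,0],[0,0,0.0006,0,0,0,0],[0,0,0.0009,0,0,0,0],[0,0,0.0012,0,0,0,0],[0,0,0.0015,0,0,0,0],[0,0,0.0015,0,0,0,0],[0,0,0.0015,0,0,0,0],[0,0,0.0015,0,0,0,0],[0,0,0.0015,0,0,0,0],[0,0,0.0015,0,0,0,0]]]'
python3 -c "
from h import *
for i in range(4):
  s=bot.state();print((s['contact_force'][:2]@[.3387,.9409]).round(2),(s['tool_pos'][:2]@[.3387,.9409]).round(5),s['tool_pos'][2].round(4),s['contact_force'][2].round(2));bot.snapshot('top')"
```

```text
time_s: 15.5
tool_pos: [0.572, 0.0586, 0.1167]
eef_rot: [-179.9, -0.0, 160.4]
contact_force: [0.1, -8.4, -4.5]
width: 0.0217
gripper_force: 34.7
-7.91 0.24888 0.1167 -4.54
-6.8 0.24891 0.1167 -4.15
-7.24 0.24892 0.1167 -4.54
-7.67 0.24888 0.1167 -4.59
```

```bash
python3 -m crank '[[[0,0,0.0004,0,0,0,0],[0,0,0.0008,0,0,0,0],[0,0,0.0013,0,0,0,0],[0,0,0.0013,0,0,0,0],[0,0,0.0024,0.002,0,0,0],[0,0,0.0034,0.0037,0,0,0],[0,0,0.0043,0.0053,0,0,0],[0,0,0.0053,0.0071,0,0,0],[0,0,0.0053,0.0071,0,0,0],[0,0,0.0053,0.0071,0,0,0]]]'
python3 -c "
from h import *
for i in range(3):
  s=bot.state();print((s['contact_force'][:2]@[.3387,.9409]).round(2),(s['tool_pos'][:2]@[.3387,.9409]).round(5),s['tool_pos'][2].round(4),s['contact_force'][2].round(2));bot.snapshot('top')"
```

```text
time_s: 16.95
tool_pos: [0.5737, 0.0634, 0.11]
eef_rot: [-179.8, -0.0, 160.4]
contact_force: [-0.3, -8.9, -1.9]
width: 0.0216
gripper_force: 34.5
-8.49 0.25393 0.11 -1.94
-8.22 0.25394 0.1101 -1.61
-8.32 0.25392 0.11 -1.74
```

```bash
python3 -m crank '[[[0,0,0.0005,0.001,0,0,0],[0,0,0.001,0.002,0,0,0],[0,0,0.0015,0.003,0,0,0],[0,0,0.002,0.0037,0,0,0],[0,0,0.002,0.0037,0,0,0],[0,0,0.002,0.0037,0,0,0],[0,0,0.002,0.0037,0,0,0],[0,0,0.002,0.0037,0,0,0],[0,0,0.002,0.0037,0,0,0],[0,0,0.002,0.0037,0,0,0]]]'
python3 -c "
from h import *
for c in('scene','top'):
    p,d=bot.snapshot(c)
    for q in('nose','latch_tooth','latch_pivot'):print(c,q,[(np.array(x['position']).round(4).tolist(),round(float(np.dot(x['position'][:2],[.3387,.9409])),4),round(x['score'],2)) for x in bot.landmark_of(c,q)[:1]])
    if c=='scene':cv2.imwrite('pics/low.png',cv2.resize(p[150:300,220:380,::-1],None,fx=4,fy=4))"
```

```text
time_s: 18.35
tool_pos: [0.5743, 0.065, 0.1066]
eef_rot: [-179.8, -0.0, 160.4]
contact_force: [-2.0, -8.9, -0.9]
width: 0.0218
gripper_force: 34.5
scene nose [([0.5624, 0.034, 0.061], 0.2225, 0.74)]
scene latch_tooth [([0.5841, 0.0946, 0.0687], 0.2868, 0.58)]
scene latch_pivot [([0.5445, -0.0197, 0.0821], 0.1659, 0.91)]
top nose [([0.5661, 0.0409, 0.0618], 0.2302, 0.65)]
top latch_tooth [([0.5435, -0.0166, 0.0836], 0.1685, 0.38)]
top latch_pivot [([0.5429, -0.0157, 0.0805], 0.1691, 0.77)]
```

View pics/low.png

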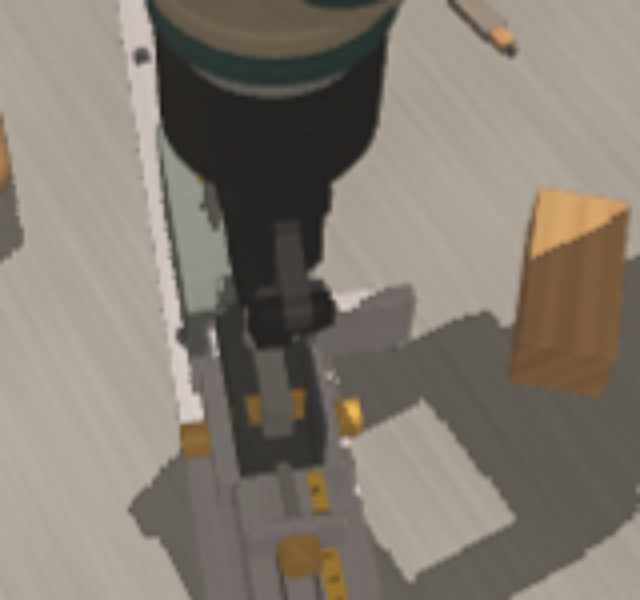

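The bar's nose (270,435) lies past the brass edge (275,405), and it is going down freely. Lower the rest, then open a little.

```bash
python3 -m crank '[[[0,0,0.0005,0.001,0,0,0],[0,0,0.0009,0.002,0,0,0],[0,0,0.0013,0.003,0,0,0],[0,0,0.0017,0.004,0,0,0],[0,0,0.0017,0.004,0,0,0],[0,0,0.0017,0.004,0,0,0],[0,0,0.0012,0.004,0,0,0],[0,0,0.0005,0.004,0,0,0],[0,0,-0.0005,0.004,0,0,0],[0,0,-0.0015,0.004,0,0,0]]]'
python3 -c "
from h import *
s=bot.state();print((s['contact_force'][:2]@[.3387,.9409]).round(2),(s['tool_pos'][:2]@[.3387,.9409]).round(5))"
```

```text
time_s: 20.0
tool_pos: [0.5746, 0.065, 0.1055]
eef_rot: [180.0, 0.1, 160.5]
contact_force: [-6.9, -3.7, 13.2]
width: 0.0219
gripper_force: 35.2
-5.78 0.2558
```

```bash
python3 -m crank '[[[0,0,-0.001,-0.001,0,0,0],[0.3,0,0,-0.002,0,0,0],[0.4,0,0,-0.002,0,0,0],[0.5,0,0,-0.002,0,0,0],[0.6,0,0,-0.002,0,0,0],[0.6,0,0,-0.02,0,0,0],[0.6,0,0,-0.05,0,0,0],[0.6,0,0,-0.08,0,0,0],[0.6,0,-0.04,-0.10,0,0,0],[0.6,0,-0.09,-0.10,0,0,0]]]'
python3 - <<'E'
from h import *
for c in('scene','top'):
    p,d=bot.snapshot(c)
    for q in('nose','latch_tooth','latch_pivot','latch_knob','cam_tip','cam_pin','striker_nominal'):print(c,q,[(np.array(x['position']).round(4).tolist(),round(float(np.dot(x['position'][:2],[.3387,.9409])),4),round(x['score'],2)) for x in bot.landmark_of(c,q)[:1]])
    if c=='scene':cv2.imwrite('pics/rel.png',cv2.resize(p[130:300,220:380,::-1],None,fx=3.5,fy=3.5))
    r=bot.masks_of(c,'latch_knob')
    if r:
        P=pts(c,r[0]['region'],d);P=P[P[:,2]>.1];print('knob top z',np.percentile(P[:,2],95),P.mean(0))
E
```

```text
time_s: 21.25
tool_pos: [0.545, -0.0201, 0.2063]
eef_rot: [179.9, 0.3, 160.6]
contact_force: [0.4, 0.2, -0.5]
width: 0.0514
gripper_force: 0.0
scene nose [([0.5631, 0.0332, 0.0641], 0.222, 0.97)]
scene latch_tooth [([0.5828, 0.0914, 0.0655], 0.2834, 0.78)]
scene latch_pivot [([0.5467, -0.021, 0.0803], 0.1654, 0.75)]
scene latch_knob [([0.5728, 0.0652, 0.1197], 0.2554, 0.73)]
scene cam_tip [([0.5329, -0.0403, 0.1391], 0.1426, 0.79)]
scene cam_pin [([0.5311, -0.0494, 0.0606], 0.1334, 0.86)]
scene striker_nominal [([0.5876, 0.1022, 0.0809], 0.2952, 0.78)]
knob top z 0.13183208459587648 [0.57498969 0.06738996 0.12627046]
top nose [([0.5672, 0.0386, 0.0626], 0.2284, 0.68)]
top latch_tooth [([0.5759, 0.0883, 0.0673], 0.2781, 0.76)]
top latch_pivot []
top latch_knob [([0.5725, 0.066, 0.119], 0.256, 0.74)]
top cam_tip []
top cam_pin [([0.5324, -0.0499, 0.0624], 0.1334, 0.97)]
top striker_nominal [([0.5899, 0.0988, 0.0789], 0.2928, 0.88)]
knob top z 0.1331737777349227 [0.57354393 0.06348382 0.12916026]
```

View pics/rel.png

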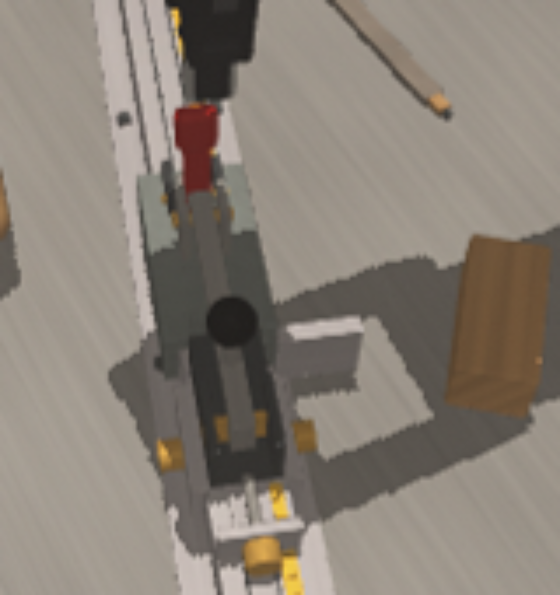

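The latch is level, with its nose past the brass edge at (240,430), and the knob is back at its level height, so it has caught. Next shut the fingers and go in front of the red paddle at (195,125).

```bash
python3 -m crank '[[[0.5,0,0.01,0,0,0,0],[0.4,0,0.02,0,0,0,0],[0.3,0,0.03,0,0,0,0],[0.2,0,0.03,0,0,0,0],[0.1,0,0.03,0,0,0,0],[0,0,0.03,0,0,0,0],[0,0,0.03,0,0,0,0],[0,0,0.03,0,0,0,0],[0,0,0.03,0,0,0,0],[0,0,0.03,0,0,0,0]]]' 30
python3 - <<'E'
from h import *
s=bot.state();t=s['tool_pos'];print(t,t[:2]@[.3387,.9409],t[:2]@[.9409,-.3387],s['width'],s['eef_rot'])
for c in('scene','top'):
    p,d=bot.snapshot(c)
    for q in('cam_tip','cam_pin'):print(c,q,[(np.array(x['position']).round(4).tolist(),round(float(np.dot(x['position'][:2],[.3387,.9409])),4),round(x['score'],2)) for x in bot.landmark_of(c,q)[:1]])
    r=bot.masks_of(c,'cam_tip')
    hsv=cv2.cvtColor(p,cv2.COLOR_RGB2HSV);m=((hsv[...,0]<6)|(hsv[...,0]>174))&(hsv[...,1]>170)&(hsv[...,2]>50)
    P=pts(c,m,d);P=P[(abs(P[:,2]-.12)<.06)&(abs(P[:,0]-.53)<.06)]
    if len(P):print(len(P),'red u',np.percentile(P[:,:2]@[.3387,.9409],[3,50,97]).round(4),'v',np.percentile(P[:,:2]@[.9409,-.3387],[3,50,97]).round(4),'z',np.percentile(P[:,2],[3,97]).round(4))
cv2.imwrite('pics/cam0.png',p[:,:,::-1])
E
```

```text
time_s: 23.4
tool_pos: [0.5542, 0.0085, 0.2025]
eef_rot: [180.0, 0.0, 160.5]
contact_force: [-0.4, 0.1, 0.0]
width: -0.0001
gripper_force: 0.0
[0.55421418 0.008536   0.20250961] 0.1957438625625885 0.5185689833285476 -0.0001314282924539764 [1.79995555e+02 2.72691128e-03 1.60469900e+02]
scene cam_tip [([0.5362, -0.0419, 0.1374], 0.1422, 0.64)]
scene cam_pin [([0.5333, -0.0475, 0.0613], 0.1359, 0.77)]
33 red u [0.1407 0.1461 0.1488] v [0.5107 0.5243 0.5279] z [0.091  0.1431]
top cam_tip [([0.5394, -0.0405, 0.1362], 0.1446, 0.58)]
top cam_pin [([0.5327, -0.0498, 0.0601], 0.1336, 0.93)]Traceback (most recent call last):
  File "<stdin>", line 8, in <module>
  File "h.py", line 7, in pts
    n=cv2.undistortPoints(np.c_[u,v].astype(float)[:,None],K,np.array([m["k1"],0,0,0.]))[:,0]
      ~~~~~~~~~~~~~~~~~~~^^^^^^^^^^^^^^^^^^^^^^^^^^^^^^^^^^^^^^^^^^^^^^^^^^^^^^^^^^^^^^^
cv2.error: OpenCV(4.12.0) /io/opencv/modules/calib3d/src/undistort.dispatch.cpp:347: error: (-215:Assertion failed) CV_IS_MAT(_src) && CV_IS_MAT(_dst) && (_src->rows == 1 || _src->cols == 1) && (_dst->rows == 1 || _dst->cols == 1) && _src->cols + _src->rows - 1 == _dst->rows + _dst->cols - 1 && (CV_MAT_TYPE(_src->type) == CV_32FC2 || CV_MAT_TYPE(_src->type) == CV_64FC2) && (CV_MAT_TYPE(_dst->type) == CV_32FC2 || CV_MAT_TYPE(_dst->type) == CV_64FC2) in function 'cvUndistortPointsInternal'
```

```bash
python3 -m crank '[[[0,0,0,0.03,0,0,0],[0,0,0,0.055,0,0,0],[0,0,-0.005,0.0665,0,0,0],[0,0,-0.017,0.0665,0,0,0],[0,0,-0.024,0.0665,0,0,0],[0,0,-0.030,0.0665,0,0,0],[0,0,-0.037,0.066,0,0,0],[0,0,-0.044,0.065,0,0,0],[0,0,-0.052,0.0645,0,0,0],[0,0,-0.052,0.0645,0,0,0]]]'
python3 - <<'E'
from h import *
s=bot.state();t=s['tool_pos'];print(t[:2]@[.3387,.9409],t[:2]@[.9409,-.3387],t[2],s['contact_force'])
p,d=bot.snapshot('scene');print([(np.array(x['position']).round(4),x['score']) for x in bot.landmark_of('scene','cam_tip')[:2]])
cv2.imwrite('pics/cam1.png',cv2.resize(p[90:260,200:360,::-1],None,fx=3.5,fy=3.5))
E
```

```text
time_s: 25.05
tool_pos: [0.5367, -0.041, 0.1381]
eef_rot: [-180.0, 0.0, 160.4]
contact_force: [-0.2, -0.3, 0.4]
width: 0.0003
gripper_force: 0.2
0.14321090123472224 0.5188795873701963 0.13810525272893365 [-0.23929033 -0.27401446  0.42488561]
[(array([ 0.5301, -0.0518,  0.1362]), 0.56)]
```

View pics/cam1.png

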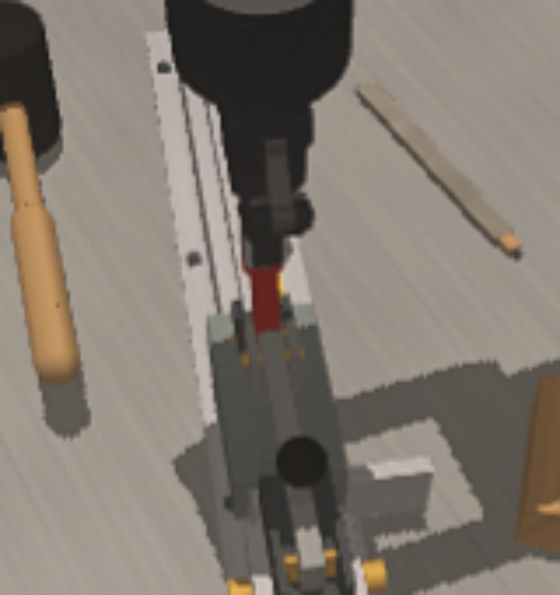

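The paddle leans back behind the shut fingers, with the red at (265,290), and the latch is still level. Continue the arc with a small correction for the thinner fingertips.

```bash
python3 -m crank '[[[0,0,-0.007,0,0,0,0],[0,0,-0.016,0.0015,0,0,0],[0,0,-0.0254,0.0035,0,0,0],[0,0,-0.032,0.006,0,0,0],[0,0,-0.039,0.0094,0,0,0],[0,0,-0.0435,0.0124,0,0,0],[0,0,-0.048,0.0155,0,0,0],[0,0,-0.0525,0.019,0,0,0],[0,0,-0.0565,0.023,0,0,0],[0,0,-0.0565,0.023,0,0,0]]]'
python3 - <<'E'
from h import *
s=bot.state();t=s['tool_pos'];print(t[:2]@[.3387,.9409],t[:2]@[.9409,-.3387],t[2],s['contact_force'],s['contact_force'][:2]@[.3387,.9409])
E
```

```text
time_s: 26.4
tool_pos: [0.518, -0.0942, 0.1157]
eef_rot: [-180.0, 0.0, 160.5]
contact_force: [-1.5, 1.4, 7.3]
width: -0.0
gripper_force: 3.0
0.08683127621917501 0.519295689517368 0.11569512863597649 [-1.52754179  1.39014985  7.3292683 ] 0.7906135905910229
```

```bash
python3 -m crank '[[[0,0,-0.0035,0.004,0,0,0],[0,0,-0.007,0.0086,0,0,0],[0,0,-0.010,0.013,0,0,0],[0,0,-0.0125,0.018,0,0,0],[0,0,-0.014,0.0215,0,0,0],[0,0,-0.0155,0.025,0,0,0],[0,0,-0.0168,0.0285,0,0,0],[0,0,-0.0168,0.031,0,0,0],[0,0,-0.0168,0.032,0,0,0],[0,0,-0.0168,0.032,0,0,0]]]'
python3 - <<'E'
from h import *
s=bot.state();t=s['tool_pos'];print(t[:2]@[.3387,.9409],t[2],s['contact_force'],s['contact_force'][:2]@[.3387,.9409])
E
```

```text
time_s: 27.65
tool_pos: [0.5126, -0.111, 0.086]
eef_rot: [-179.9, 0.1, 160.4]
contact_force: [-10.2, 0.1, 19.8]
width: -0.0
gripper_force: 9.8
0.06923546104185971 0.08597254208173334 [-10.17176452   0.1036838   19.79458641] -3.3476205535095196
```

The lever is against its end stop. Back off upward and check.

```bash
python3 -m crank '[[[0,0,0,-0.004,0,0,0],[0,0,0,-0.015,0,0,0],[0,0,0,-0.04,0,0,0],[0,0,0,-0.07,0,0,0],[0,0,-0.03,-0.10,0,0,0],[0,0,-0.07,-0.12,0,0,0],[0,0,-0.11,-0.12,0,0,0],[0,0,-0.15,-0.12,0,0,0],[0,0,-0.15,-0.12,0,0,0],[0,0,-0.15,-0.12,0,0,0]]]'
python3 - <<'E'
from h import *
for c in('scene','top'):
    p,d=bot.snapshot(c)
    for q in('cam_tip','cam_pin','nose','latch_tooth','latch_knob'):print(c,q,[(np.array(x['position']).round(4).tolist(),round(float(np.dot(x['position'][:2],[.3387,.9409])),4),round(x['score'],2)) for x in bot.landmark_of(c,q)[:1]])
    if c=='scene':cv2.imwrite('pics/fin.png',cv2.resize(p[80:280,180:380,::-1],None,fx=3,fy=3))
E
```

```text
time_s: 28.9
tool_pos: [0.4622, -0.2506, 0.2029]
eef_rot: [180.0, -0.0, 160.5]
contact_force: [0.4, 0.4, -0.1]
width: 0.0
gripper_force: 0.0
scene cam_tip [([0.5082, -0.1164, 0.0841], 0.0626, 0.72)]
scene cam_pin [([0.5318, -0.0528, 0.0595], 0.1304, 0.91)]
scene nose [([0.5678, 0.033, 0.0659], 0.2234, 0.78)]
scene latch_tooth [([0.5832, 0.0919, 0.0684], 0.284, 0.73)]
scene latch_knob [([0.5705, 0.0627, 0.1197], 0.2522, 0.65)]
top cam_tip [([0.5101, -0.1167, 0.0799], 0.063, 0.74)]
top cam_pin [([0.5347, -0.0492, 0.0653], 0.1348, 0.96)]
top nose [([0.5638, 0.0387, 0.0658], 0.2274, 0.94)]
top latch_tooth [([0.5787, 0.0891, 0.0656], 0.2798, 0.63)]
top latch_knob [([0.5731, 0.0635, 0.1187], 0.2539, 0.96)]
```

View pics/fin.png

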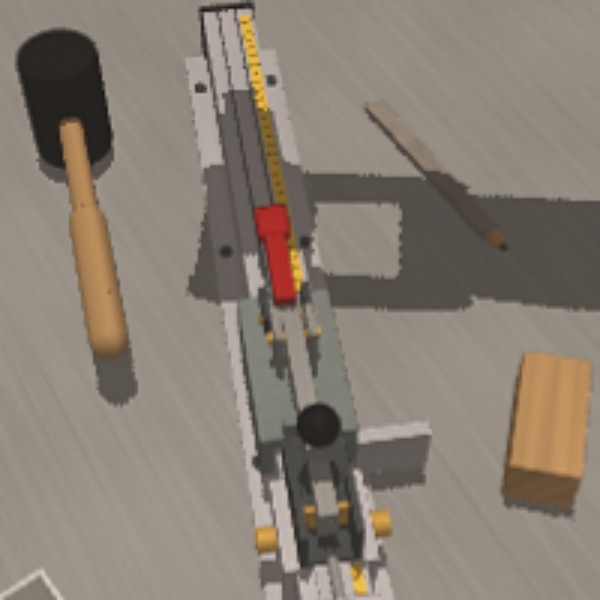

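Lever is down (275,250) and the knob is at the same pixel as before. Check numerically that neither the stop nor the latch has moved.

```bash
python3 - <<'E'
from h import *
p,d=bot.snapshot('scene')
a=cv2.resize(cv2.imread('pics/rel.png'),(160,170),interpolation=cv2.INTER_AREA);b=p[130:300,220:380,::-1].copy()
x=np.hstack([i[60:150,30:110] for i in(a,b)]);cv2.imwrite('pics/cmp.png',cv2.resize(x,None,fx=5,fy=5,interpolation=cv2.INTER_CUBIC))
for c in('scene','top'):
    p,d=bot.snapshot(c)
    for r in bot.masks_of(c,'latch_knob')[:1]:
        P=pts(c,r['region'],d);P=P[P[:,2]>.1];print(c,'knob top',np.percentile(P[:,2],95),(P[:,:2]@[.3387,.9409]).mean())
E
```

```text
scene knob top 0.1325476679306331 0.2580668677508118
top knob top 0.13349069365866967 0.25388056518939756
```

View pics/cmp.png

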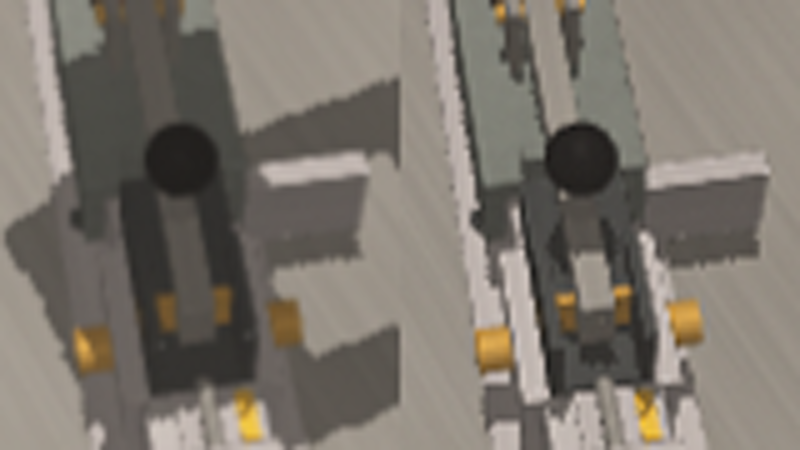

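Both views match: the bar end is past the brass edge at (195,340) and (597,340), and the knob and stop have not moved. Handing in.

```bash
python3 -c "
from cell import bot
print(bot.hand_in())"
```

```text
the job is handed in; nothing more can be done
None
```

The stop is at the index block with the latch dropped behind the striker, and the cam lever is down and holding. The arm is clear and the job was handed in at about 29 s; the hand-in returned no verdict.

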